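# Wake the banquet hall's lights from the switch pods

## Task

Bring the hall's lights up before the guests arrive: with the closed fingertips, first press the green button all the way down and hold it there for a good second, then let it go. Then press the amber rocker over to on, and after it the blue rocker (on means the end with the white dot is pressed down). Do not press the red button, do not push the pods about or pick them up, leave the tableware as it stands, and finish clear of everything.

Things in the scene. Friction and masses are not known exactly. Their poses are not given: they have to be found in the camera images.
- pod_green: Loose grey pod, 90 x 90 x 34 mm, about 0.6 kg, standing on the 12 mm thick board; origin at the centre of its underside, z up; its round green button, 38 mm across, sticks up in the middle to 46 mm above the origin. Only to be pressed, not shifted or lifted.
- pod_amber: Loose grey pod, 90 x 90 x 34 mm, about 0.6 kg, standing on the 12 mm thick board; origin at the centre of its underside, z up; its amber (orange) rocker (64 mm along the pod's x, 44 mm along y, 10 mm thick) pivots on a line along the pod's y, 43 mm above the origin. Only to be pressed, not shifted or lifted.
- pod_blue: Loose grey pod, 90 x 90 x 34 mm, about 0.6 kg, standing on the 12 mm thick board; origin at the centre of its underside, z up; its blue rocker (64 mm along the pod's x, 44 mm along y, 10 mm thick) pivots on a line along the pod's y, 43 mm above the origin. Only to be pressed, not shifted or lifted.
- pod_red: Loose grey pod, 90 x 90 x 34 mm, about 0.6 kg, standing on the 12 mm thick board; origin at the centre of its underside, z up; its round red button, 38 mm across, sticks up in the middle to 46 mm above the origin. Leave alone.
- green_top (a point): Centre of the top face of the green button; it goes down with the button.
- green (a joint): Green button, m: 0 = up, 0.006 = fully down. Spring return: starts to move at 1.5 N, fully down at 5 N, comes up when let go.
- amber_dot (a point): White dot on the top face of the amber rocker's 'on' end, 24 mm from the pivot line towards the pod's +x; off, this end stands proud, the dot 52 mm above the pod's underside.
- amber (a joint): Amber rocker, rad: 0 = off (dot end up), 0.34 = on (dot end down; the dot has then sunk about 8 mm). A stiff rocker that stays wherever it is left, so press until it meets its stop; moving it takes about 3 N at the dot.
- blue_dot (a point): White dot on the top face of the blue rocker's 'on' end, placed as on the amber one.
- blue (a joint): Blue rocker, rad: as the amber one, 0 = off, 0.34 = on.
- red (a joint): Red button, m: 0 = up, 0.006 = down; moves like the green one. Must stay up.
- board: Fixed serving board, 250 (x) x 540 (y) x 12 mm, origin at the centre of its underside. The four pods stand on it in a staggered row along its y, about 130 mm apart, in any order, each turned a little.
- glass_left: Stemmed wine glass, 200 mm high, 76 mm across at most, origin at the centre of its foot. Leave alone.
- glass_right: Another such wine glass. Leave alone.
- bottle: Green bottle, 260 mm high, 74 mm across, origin at the centre of its foot. Leave alone.
- plate: White side plate, 150 mm across, 18 mm high, origin under its centre. Leave alone.
- tealight: Amber glass tealight cup on the board, 52 mm across, 60 mm high, origin under its centre. Leave alone.
- mill: Small wooden pepper mill on the board, 42 mm across, 84 mm high, origin under its centre. Leave alone.
- napkin_ring: Brass napkin ring standing on the board, 44 mm across, 30 mm high, origin under its centre. Leave alone.
Not all that is in view belongs to the job. Leave any purple look-alike of the pod_amber alone. What is shaped like the pod_blue but purple is not meant.

How it is judged (in metres and radians):
On the way, in this order (a step that is already met when the one before it is completed fails the run):
1. the green button is held at least 4.5 mm down for 0.8 s, both rockers still off (value of joint green above 0.0045 m and value of joint each of amber, blue below 0.1 rad), for 0.8 s.
2. the green button is let go before any rocker is switched (value of joint green below 0.0015 m and value of joint each of amber, blue below 0.1 rad), for 0.05 s.
3. the amber rocker is on, the blue one still off (value of joint amber above 0.28 rad and value of joint blue below 0.1 rad), for 0.1 s.
4. the blue rocker is on (value of joint each of blue, amber above 0.28 rad), for 0.1 s.
At the end, for the whole second after the job is handed in: Amber and blue rockers on (over 0.28 rad), green and red buttons up (under 1.5 mm), the pods upright, at rest and within 20 mm of where they stood, the tableware upright and within 30 mm of where it stood (all of step 4 and value of joint each of green, red below 0.0015 m and not (distance of any of pod_green, pod_amber, pod_blue, pod_red from where it was at the start of the episode above 0.02 m) and not (distance of any of glass_left, glass_right, bottle, plate, tealight, mill, napkin_ring from where it was at the start of the episode above 0.03 m or angle between any of glass_left, glass_right, bottle, plate, tealight, mill, napkin_ring's own z axis and vertical above 0.6 rad) and linear speed of each of pod_green, pod_amber, pod_blue, pod_red below 0.02 m/s and angle between each of pod_green, pod_amber, pod_blue, pod_red's own z axis and vertical below 0.1 rad); the robot touches nothing.
It fails at once if the red button is pressed (over 2 mm) (value of joint red above 0.002 m).
It fails at once if a pod is shifted or lifted by more than 20 mm (distance of any of pod_green, pod_amber, pod_blue, pod_red from where it was at the start of the episode above 0.02 m).
It fails at once if a pod is raised 10 mm off the board (z of any of pod_green, pod_amber, pod_blue, pod_red in the frame of board above 0.022 m).
It fails at once if a piece of tableware is shifted more than 30 mm or tipped over (distance of any of glass_left, glass_right, bottle, plate, tealight, mill, napkin_ring from where it was at the start of the episode above 0.03 m or angle between any of glass_left, glass_right, bottle, plate, tealight, mill, napkin_ring's own z axis and vertical above 0.6 rad).
It also fails if it takes over 51 s, if anything falls off the work surface, if the arm or the gripper's body presses on something with over 40 N, if the wrist force passes 120 N, or if a joint passes its speed limit or range.

## Robot

A 6-joint arm with a two-finger parallel gripper is mounted at the origin on the work surface. World frame = base frame: x ahead of the robot, y to its left, z up, the work surface at z = 0. Lengths are in mm, angles in rad, forces in N, time in s.
With the tool pointing down it reaches from about 200 to 875 mm from the base axis. Payload 3.4 kg.
Tool frame: the origin (TCP) lies on the mounting face of the last link; the fingertips stand 199 mm ahead of it and the grasp point (between the pads) lies r.tcp_to_grasp ahead of it (r.tcp_to_grasp is the distance from the TCP to the grasp point, in mm); z points along the fingers, y is the line along which they close (so a half turn about z gives the same grasp; the last joint's range is limited). The gripper opens to 94 mm and grips with 3 to 60 N. Pads are 16 mm wide; open, the fingers measure 119 mm over their backs; the gripper's body (75 mm by 177 mm) begins 78 mm behind the grasp point.
Start: joints at [1.163, 0.276, 1.505, -0, 1.361, -0.121], TCP at [162.668, 551.528, 404.693] pointing down, gripper open.
Joint ranges: [-2.89, 2.89], [-0.75, 2.08], [0.22, 2.7], [-1.18, 4.32], [0.11, 2.71], [-2.7, 2.7]. Speed limits (rad/s): [2.57, 2.57, 3.14, 3.14, 3.14, 3.14].

## Interface

Orientations are given as a unit quaternion [w, x, y, z].
In Python, from rig import status, vision, workorder, r gives the robot as it stands.
- The arm moves only by the tool move_arm, never from a script. Its argument "plan" is a list of rows, each a list of 3 entries, a list of its own where there are three numbers: the shift along the world's x, y, z in mm, then the turn, a rotation vector about the world's x, y, z in rad, then the opening, from 0 (shut) to 1 (fully open). In form: [[[tx, ty, tz], [ax, ay, az], grip], ...]. A call has 1 to 5 rows; each row is the pose to reach, as a shift and turn from the pose commanded when the call began; what a row does not reach only later rows make up. A row lasts 1/12 s, in which the tool goes at most 41.7 mm and 7.16 degrees, less where a joint would pass 70% of its speed; a pose out of reach is approached as far as the arm can. A call with a gripper value outside its range is refused whole. The fingers move at their own pace and stop on an object; "newtons" is the grip in N (left out, the last holds). Time passes only in rows, so rows that repeat a pose let the fingers close. It gives the time, the measured TCP pose, the force, the opening and the grip force at its end, in the units of the state.
- status.get_obs(): the state, without advancing time (a new reading comes with each control period).
- vision.camera(name): name is "scene" or "side" or "wrist"; returns (picture, depth): 400x640x3 uint8, blue, green, red; 400x640 float32, mm along the optical axis (not along the pixel's ray), 0 where there is no reading.
- vision.camera_info(name): a dict with "fov_y" (degrees; the focal length in pixels is half the picture's height over the tangent of half this angle, whatever the lens; pixels are square), "cx", "cy" (the principal point, pixels), "camera_from_world" (4x4, takes a point from world to camera coordinates); the wrist camera has in their place "hand_eye" (4x4, takes a point from camera to tool coordinates, whose origin is the TCP and whose axes are the flange's). Camera axes: x right, y down, z forward; pixel columns grow to the right and rows downward; lengths in mm; the calibration is good to about 2 mm. A picture is of the moment at which its call begins: read the wrist's pose just before it. camera_info takes no time and is no camera call.
- workorder.hand_in(): hands the job in; it is judged then, once.
The state is a dict: "t": time; "joint_pos": joint angles; "qd": joint speeds; "tau": joint torques, N m; "position": TCP position; "tool_rot": TCP orientation; "wrist_force": force on the tool from outside, world axes, zero at the start; "ft_torque": the same for the moment, N m; "grip_width": opening from 0.0 (shut) to 1.0 (fully open); "grip_force": force on a finger pad.
Only numpy, scipy, OpenCV 4.12 (cv2) and the standard library are available. Lean on these libraries where they do the work, as an engineer would, in place of code of your own. Each camera call takes 0.05 s, during which the arm holds its last target. There are 200 camera calls.

## Working session

There is one attempt and no reset: what is moved stays moved. The work goes in short steps, Python scripts to look and compute and a tool call to move; the robot and the scene stay as the last step left them, time stands still between calls to the robot, and variables do not carry over. Pictures are saved under pics/ and viewed, at most 10 in all, crops included, and the job is handed in when it is done.

Besides the shell and the picture viewer there is one more tool, called after "Request:" as name(argument=value, ...) on one line, values as JSON. move_arm: Moves the arm, as the interface text tells. Its arguments: {"type":"object","properties":{"plan":{"type":"array","items":{"type":"array"}},"newtons":{"type":"number"}},"required":["plan"]}

```bash
mkdir -p pics; ls
cat > h.py <<'E'
import numpy as np,cv2
from rig import status,vision,workorder,r
def K(n):
    i=vision.camera_info(n);f=200/np.tan(np.radians(i["fov_y"])/2);return f,i["cx"],i["cy"],i
def cloud(n,d):
    f,cx,cy,i=K(n);v,u=np.mgrid[0:400,0:640]
    P=np.stack([(u-cx)/f*d,(v-cy)/f*d,d],-1)
    M=np.linalg.inv(np.array(i["camera_from_world"]));return P@M[:3,:3].T+M[:3,3]
E
python3 - <<'E'
from h import *
ims=[]
for n in("scene","side"):
    p,d=vision.camera(n);np.savez(n,p=p,d=d);cv2.imwrite(f"pics/{n}.png",p)
    print(n,K(n)[:3],np.round(K(n)[3]["camera_from_world"],3).tolist())
o=status.get_obs();print(o["t"],o["position"],o["tool_rot"],o["wrist_force"],r.tcp_to_grasp)
E
```

```text
pics
scene (np.float64(466.1516116771951), 319.1625007837633, 202.310522199312) [[-0.069, 0.998, -0.011, 50.654], [0.848, 0.053, -0.527, -463.097], [-0.525, -0.046, -0.85, 1735.585], [0.0, 0.0, 0.0, 1.0]]
side (np.float64(398.6357038838327), 315.96492910742063, 205.62287286705197) [[0.962, -0.272, 0.014, -554.791], [-0.159, -0.603, -0.782, 153.781], [0.221, 0.75, -0.623, 894.87], [0.0, 0.0, 0.0, 1.0]]
0.1 [162.59407799 551.34519472 403.90311099] [-2.00640249e-04  1.42911709e-01  9.89735113e-01 -7.81064145e-04] [-0.05473188  0.42874487  0.39708186] 180.4
```

View pics/scene.png

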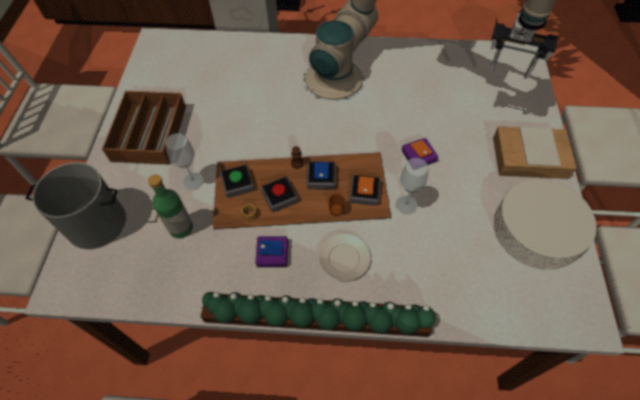

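View pics/side.png

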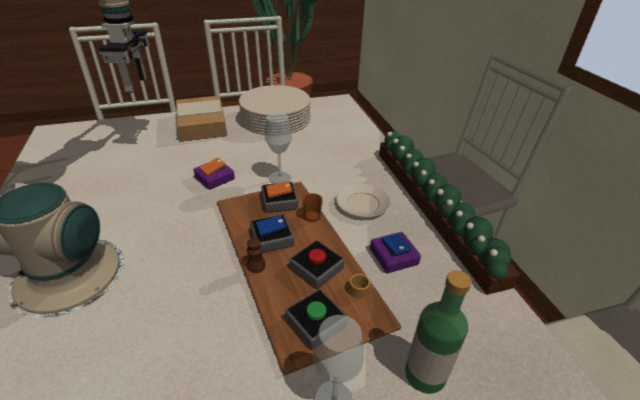

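```bash
cat > m.py <<'E'
from h import *
def ray(n,u,v,z):
    f,cx,cy,i=K(n);M=np.linalg.inv(np.array(i["camera_from_world"]))
    d=M[:3,:3]@[(u-cx)/f,(v-cy)/f,1];o=M[:3,3];return o+d*(z-o[2])/d[2]
rng={"green":((45,75),58),"red":None,"amber":((5,20),57),"blue":((100,125),57)}
for n in("scene","side"):
    z=np.load(n+".npz");p=z["p"];hsv=cv2.cvtColor(p,cv2.COLOR_BGR2HSV);C=cloud(n,z["d"])
    X=C[...,0];Y=C[...,1];Z=C[...,2]
    H,S,V=cv2.split(hsv)
    for c,m in {"green":(H>45)&(H<80),"red":(H<4)|(H>176),"amber":(H>4)&(H<16),"blue":(H>100)&(H<122)}.items():
        m=m&(S>150)&(V>90)&(Z>30)&(Z<90)
        k,_,st,ce=cv2.connectedComponentsWithStats(m.astype(np.uint8))
        for j in range(1,k):
            if st[j,4]>25:
                u,v=ce[j];print(n,c,ce[j].round(1),st[j].tolist(),"ray",ray(n,u,v,{"green":58,"red":58}.get(c,57)).round(1),"cloud",np.median(C[_==j],0).round(1))
    # white dots: bright low-saturation near rockers
    m=(S<110)&(V>130)&(Z>45)&(Z<80)&(X>200)&(X<600)
    k,_,st,ce=cv2.connectedComponentsWithStats(m.astype(np.uint8))
    for j in range(1,k):
        if 2<=st[j,4]<60: print(n,"white",ce[j].round(1),st[j,4],ray(n,*ce[j],64).round(1))
    if n=="scene":
        for name,(u,v) in {"glassR":(407,205),"glassL":(194,182),"bottle":(180,232),"mill":(297,165),"teal":(337,212),"ring":(250,216)}.items(): print(name,ray(n,u,v,0 if name[0]in"gb" else 12).round(0))
a=cv2.imread("pics/scene.png")[140:235,210:400];b=cv2.imread("pics/side.png")[170:350,215:400]
a=cv2.resize(a,(740,370),interpolation=3);cv2.imwrite("pics/c1.png",a)
cv2.imwrite("pics/c2.png",cv2.resize(b,None,fx=3.2,fy=3.2,interpolation=3))
E
python3 m.py
```

```text
scene green [235.3 175.8] [231, 172, 10, 9, 73] ray [ 503.  -274.2   58. ] cloud [ 501.3 -275.1   55.6]
scene red [278.2 189.3] [273, 185, 12, 10, 97] ray [ 544.3 -136.5   58. ] cloud [ 542.  -137.3   55.3]
scene amber [420.5 148.2] [411, 141, 20, 16, 177] ray [359.5 298.3  57. ] cloud [350.  300.   46.4]
scene amber [365.3 184.4] [358, 176, 16, 18, 245] ray [509.7 125.3  57. ] cloud [509.7 124.6  58. ]
scene amber [335.9 209.4] [332, 206, 9, 8, 55] ray [603.4  40.7  57. ] cloud [602.2  41.1  55.6]
scene blue [320.7 168.8] [315, 163, 13, 14, 140] ray [459.7 -13.6  57. ] cloud [459.6 -14.3  58.3]
scene blue [271.5 246.1] [260, 240, 22, 13, 198] ray [ 734.6 -133.4   57. ] cloud [ 727.1 -134.7   45.8]
scene white [512. 127.] 11 [259.4 597.2  64. ]
scene white [424.5 151.5] 4 [377.8 308.7  64. ]
scene white [531.2 181.7] 10 [473.7 622.9  64. ]
scene white [540.3 181.1] 18 [469.7 650.6  64. ]
scene white [549. 184.] 19 [478.9 674.5  64. ]
scene white [521.8 184. ] 9 [483.9 593.4  64. ]
scene white [528. 183.] 3 [479.1 612.5  64. ]
scene white [547.5 183. ] 2 [475.5 670.7  64. ]
scene whit
[... 4848 characters left out ...]
] cloud [569.7  17.5  38.4]
side blue [269.7 224.4] [257, 216, 28, 18, 288] ray [457.4 -13.4  57. ] cloud [456.4 -18.2  60.6]
side blue [396.  242.4] [383, 234, 28, 18, 246] ray [ 723.3 -148.1   57. ] cloud [ 726.8 -140.4   49. ]
side white [209.8  42.5] 4 [ 420.1 1434.4   64. ]
side white [210.  47.] 3 [ 416.1 1360.3   64. ]
side white [239. 108.] 3 [466.4 630.2  64. ]
side white [224.  119.5] 2 [405.7 551.9  64. ]
side white [278.6 161. ] 20 [532.5 246.7  64. ]
side white [219.  160.5] 8 [366.1 292.5  64. ]
side white [286.8 185.2] 6 [529.5 123.2  64. ]
side white [310.5 193. ] 2 [581.5  73.5  64. ]
side white [314. 193.] 3 [590.4  71.2  64. ]
side white [280.  220.5] 6 [482.5 -13.8  64. ]
```

View pics/c1.png

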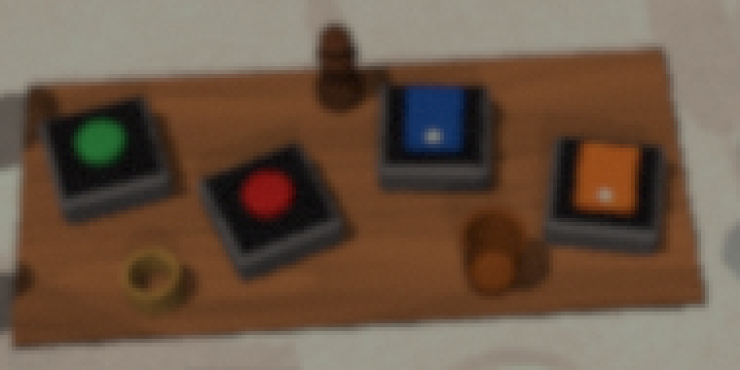

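View pics/c2.png

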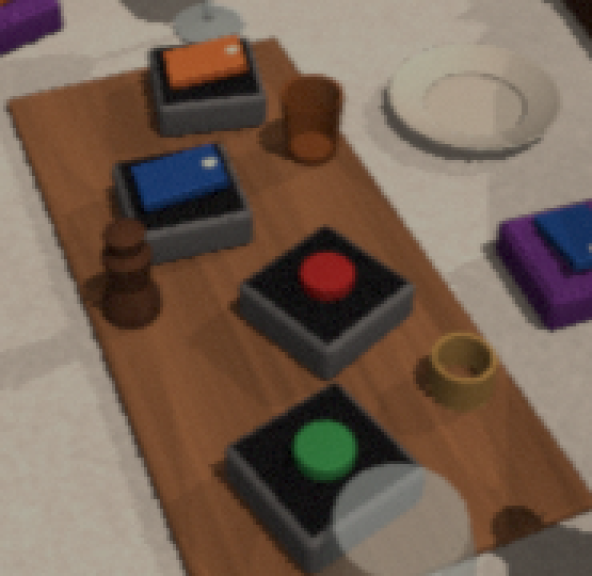

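Candidates in the scene picture:
- **Green:** button (235,176). No look-alike.
- **Red:** button (278,189), to be left alone.
- **Amber:** rocker on the grey pod (365,184). The purple look-alike is at (420,148), and the tealight (336,209) is also amber.
- **Blue:** rocker on the grey pod (321,169). The purple look-alike is at (272,246).

The crops show the four grey pods on the board. Both white dots are on the +x end, so those are the ones I'll use. First I fly to green with the fingers closing, turning the gripper's long side along x to clear the glasses.

Request:
move_arm(plan=[[[15,-38,0],[0,0,-0.12],0],[[30,-76,0],[0,0,-0.24],0],[[45,-114,0],[0,0,-0.36],0],[[60,-152,0],[0,0,-0.48],0],[[75,-190,0],[0,0,-0.6],0]], newtons=20)

```text
t: 0.52
position: [237.6, 359.7, 404.2]
tool_rot: [0.0, 0.431, 0.902, -0.0]
wrist_force: [1.0, -0.4, -0.0]
grip_width: 0.681
grip_force: 0.0
```

Request:
move_arm(plan=[[[15,-38,0],[0,0,-0.12],0],[[30,-76,0],[0,0,-0.24],0],[[45,-114,0],[0,0,-0.36],0],[[60,-152,0],[0,0,-0.48],0],[[75,-190,0],[0,0,-0.6],0]])

```text
t: 0.93
position: [312.4, 169.7, 404.6]
tool_rot: [0.0, 0.679, 0.734, 0.0]
wrist_force: [0.6, 0.9, -1.4]
grip_width: 0.329
grip_force: 0.0
```

Request:
move_arm(plan=[[[15,-38,0],[0,0,-0.084],0],[[30,-76,0],[0,0,-0.084],0],[[45,-114,0],[0,0,-0.084],0],[[60,-152,0],[0,0,-0.084],0],[[75,-190,0],[0,0,-0.084],0]])

```text
t: 1.35
position: [387.5, -20.5, 404.7]
tool_rot: [0.0, 0.707, 0.707, 0.0]
wrist_force: [0.6, 1.1, 0.1]
grip_width: 0.007
grip_force: 0.0
```

Request:
move_arm(plan=[[[16,-37,0],[0,0,0],0],[[32,-73,0],[0,0,0],0],[[48,-109,0],[0,0,0],0],[[64,-146,0],[0,0,0],0],[[80,-182,0],[0,0,0],0]])

```text
t: 1.77
position: [467.9, -202.6, 404.3]
tool_rot: [-0.0, 0.707, 0.707, 0.0]
wrist_force: [1.0, 1.4, 0.7]
grip_width: 0.006
grip_force: 0.0
```

Request:
move_arm(plan=[[[16,-36,0],[0,0,0],0],[[32,-73,0],[0,0,0],0],[[32,-73,-30],[0,0,0],0],[[32,-73,-50],[0,0,0],0],[[32,-73,-60],[0,0,0],0]])

```text
t: 2.18
position: [499.0, -273.9, 341.3]
tool_rot: [-0.003, 0.708, 0.707, -0.0]
wrist_force: [-0.5, -0.3, -0.5]
grip_width: 0.006
grip_force: 0.0
```

```bash
cat > w.py <<'E'
from h import *
from scipy.spatial.transform import Rotation as R
import sys
o=status.get_obs();p,d=vision.camera("wrist");cv2.imwrite(f"pics/w{sys.argv[1]}.png",p)
f,cx,cy,i=K("wrist");q=o["tool_rot"];T=np.eye(4);T[:3,:3]=R.from_quat(np.r_[q[1:],q[0]]).as_matrix();T[:3,3]=o["position"]
M=T@np.array(i["hand_eye"])
def ray(u,v,z):
    e=M[:3,:3]@[(u-cx)/f,(v-cy)/f,1];return M[:3,3]+e*(z-M[2,3])/e[2]
H,S,V=cv2.split(cv2.cvtColor(p,cv2.COLOR_BGR2HSV))
for c,m in {"green":(H>45)&(H<80)&(S>130),"red":((H<4)|(H>176))&(S>150),"amber":(H>4)&(H<16)&(S>150),"blue":(H>100)&(H<122)&(S>130),"white":(S<70)&(V>140)}.items():
    k,_,st,ce=cv2.connectedComponentsWithStats((m&(V>80)).astype(np.uint8))
    for j in range(1,k):
        if st[j,4]>(300 if c!="white" else 30) and not(c=="white" and st[j,4]>800): print(c,ce[j].round(1),st[j].tolist(),ray(*ce[j],64 if c=="white" else 58).round(1))
print(o["t"],o["position"].round(1),o["wrist_force"].round(1))
E
python3 w.py 1
```

```text
green [321.2 203.9] [297, 182, 49, 47, 1710] [ 498.  -276.9   58. ]
red [381.7  16.5] [354, 0, 57, 40, 1806] [ 538.9 -146.4   58. ]
amber [341.8 125.8] [176, 0, 321, 261, 46802] [ 512.9 -218.8   58. ]
amber [457.3 129.6] [443, 110, 31, 42, 860] [ 596.2 -221.6   58. ]
blue [630.9  29.6] [622, 0, 18, 61, 1043] [ 707.8 -155.    58. ]
white [410.8 258.4] [398, 257, 22, 3, 41] [ 566.7 -318.6   64. ]
white [319.8 359. ] [314, 338, 13, 44, 395] [ 496.8 -407.4   64. ]
white [453.4 372.5] [443, 345, 28, 46, 701] [ 607.7 -420.1   64. ]
2.1833 [ 499.  -273.9  341.3] [-0.5 -0.3 -0.5]
```

View pics/w1.png

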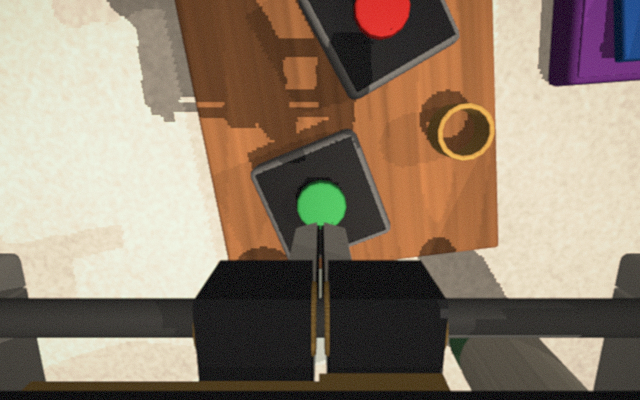

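The wrist view shows green at (321,204), which is (498, -277), directly ahead of the fingertips. The red pod and the napkin ring are clear. I'll descend.

Request:
move_arm(plan=[[[-1,-1,-30],[0,0,0],0],[[-1,-1,-55],[0,0,0],0],[[-1,-1,-70],[0,0,0],0],[[-1,-1,-77],[0,0,0],0],[[-1,-1,-80],[0,0,0],0]])

```text
t: 2.65
position: [498.6, -274.0, 264.3]
tool_rot: [-0.0, 0.707, 0.707, -0.0]
wrist_force: [1.2, -0.4, 0.3]
grip_width: 0.008
grip_force: 0.0
```

Request:
move_arm(plan=[[[0,0,-2],[0,0,0],0],[[0,0,-4],[0,0,0],0],[[0,0,-6],[0,0,0],0],[[0,0,-7],[0,0,0],0],[[0,0,-8],[0,0,0],0]])

```text
t: 3.07
position: [498.8, -274.6, 257.3]
tool_rot: [0.001, 0.707, 0.707, 0.0]
wrist_force: [-1.0, -0.2, 0.8]
grip_width: 0.007
grip_force: 0.7
```

Request:
move_arm(plan=[[[0,-1,-2],[0,0,0],0],[[0,-1,-3],[0,0,0],0],[[0,-1,-4],[0,0,0],0],[[0,-1,-5],[0,0,0],0],[[0,-1,-6],[0,0,0],0]])

```text
t: 3.48
position: [498.9, -275.4, 251.3]
tool_rot: [0.0, 0.707, 0.707, 0.0]
wrist_force: [-1.0, 2.8, 14.3]
grip_width: 0.007
grip_force: 7.3
```

Request:
move_arm(plan=[[[0,0,-1],[0,0,0],0],[[0,0,-1],[0,0,0],0],[[0,0,-1],[0,0,0],0]])

```text
t: 3.73
position: [498.8, -275.3, 251.3]
tool_rot: [0.001, 0.707, 0.707, 0.0]
wrist_force: [-1.5, 3.3, 12.3]
grip_width: 0.004
grip_force: 6.2
```

Request:
move_arm(plan=[[[0,0,-1],[0,0,0],0],[[0,0,-1],[0,0,0],0],[[0,0,-1],[0,0,0],0],[[0,0,-1],[0,0,0],0],[[0,0,-1],[0,0,0],0]])

```text
t: 4.15
position: [498.8, -275.2, 251.2]
tool_rot: [0.001, 0.707, 0.707, 0.0]
wrist_force: [-2.0, 4.0, 16.6]
grip_width: 0.01
grip_force: 8.7
```

Request:
move_arm(plan=[[[0,0,0],[0,0,0],0],[[0,0,0],[0,0,0],0],[[0,0,0],[0,0,0],0],[[0,0,0],[0,0,0],0],[[0,0,0],[0,0,0],0]])

```text
t: 4.57
position: [498.8, -275.2, 251.2]
tool_rot: [0.001, 0.707, 0.707, 0.0]
wrist_force: [-2.4, 5.0, 17.0]
grip_width: 0.004
grip_force: 8.7
```

Request:
move_arm(plan=[[[0,0,0],[0,0,0],0],[[0,0,0],[0,0,0],0],[[0,0,0],[0,0,0],0],[[0,0,0],[0,0,0],0],[[0,0,0],[0,0,0],0]])

```text
t: 4.98
position: [498.8, -275.2, 251.2]
tool_rot: [0.001, 0.707, 0.707, 0.0]
wrist_force: [-2.4, 3.6, 17.5]
grip_width: 0.006
grip_force: 8.7
```

Request:
move_arm(plan=[[[0,0,5],[0,0,0],0],[[0,0,15],[0,0,0],0],[[0,0,40],[0,0,0],0],[[0,0,80],[0,0,0],0],[[0,0,110],[0,0,0],0]])

```text
t: 5.4
position: [498.5, -275.8, 360.3]
tool_rot: [0.0, 0.707, 0.707, -0.001]
wrist_force: [1.0, -1.2, 0.9]
grip_width: 0.003
grip_force: 0.0
```

Request:
move_arm(plan=[[[4,38,0],[0,0,0],0],[[8,76,0],[0,0,0],0],[[12,114,0],[0,0,0],0],[[16,152,0],[0,0,0],0],[[20,190,0],[0,0,0],0]])

```text
t: 5.82
position: [518.4, -84.3, 358.7]
tool_rot: [0.0, 0.707, 0.707, -0.0]
wrist_force: [1.2, 0.4, -1.0]
grip_width: 0.009
grip_force: 0.0
```

Request:
move_arm(plan=[[[3,38,0],[0,0,0],0],[[6,76,0],[0,0,0],0],[[8,114,0],[0,0,0],0],[[10,146,0],[0,0,0],0],[[10,146,0],[0,0,0],0]])

```text
t: 6.23
position: [528.5, 65.0, 358.6]
tool_rot: [-0.001, 0.705, 0.709, 0.001]
wrist_force: [-0.1, 0.4, 0.6]
grip_width: 0.005
grip_force: 0.0
```

```bash
python3 w.py 2
```

```text
amber [256.1 146.7] [108, 23, 307, 275, 39681] [478.  102.8  58. ]
amber [294.  120.5] [253, 89, 86, 65, 4813] [507.8 122.9  58. ]
blue [527.6 379.7] [505, 368, 46, 23, 981] [ 718.3 -107.8   58. ]
white [324.2 123.4] [318, 118, 13, 12, 120] [530.8 121.1  64. ]
white [451.  363.2] [443, 338, 16, 53, 684] [644.3 -86.2  64. ]
6.2333 [528.5  65.  358.6] [-0.1  0.4  0.6]
```

View pics/w2.png

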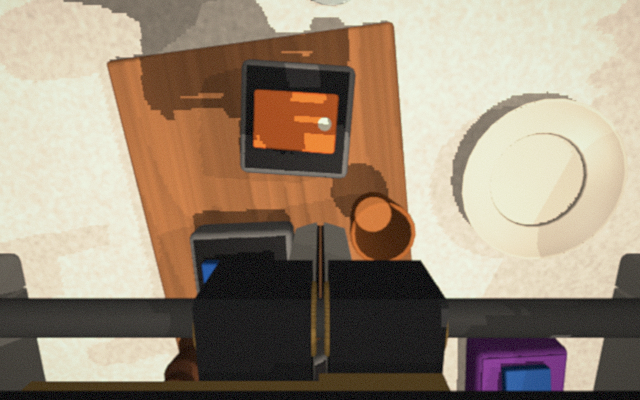

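The dot is at (324,123), which is (531, 121.5). The tealight sits well below the body, so the path is clear. I'll move over the dot and descend.

Request:
move_arm(plan=[[[2,32,0],[0,0,0],0],[[4,61,-10],[0,0,0],0],[[4,61,-45],[0,0,0],0],[[4,61,-75],[0,0,0],0],[[4,61,-85],[0,0,0],0]])

```text
t: 6.7
position: [531.2, 120.5, 269.9]
tool_rot: [-0.002, 0.707, 0.707, -0.003]
wrist_force: [-0.8, 0.7, -0.8]
grip_width: 0.007
grip_force: 0.0
```

Request:
move_arm(plan=[[[0,0,-4],[0,0,0],0],[[0,0,-7],[0,0,0],0],[[0,0,-10],[0,0,0],0],[[0,0,-12],[0,0,0],0],[[0,0,-14],[0,0,0],0]])

```text
t: 7.12
position: [533.9, 121.0, 261.3]
tool_rot: [0.002, 0.707, 0.707, 0.002]
wrist_force: [0.7, -1.2, 3.2]
grip_width: 0.005
grip_force: 1.5
```

Request:
move_arm(plan=[[[0,0,-1],[0,0,0],0],[[0,0,-2],[0,0,0],0],[[0,0,-3],[0,0,0],0],[[0,0,-4],[0,0,0],0],[[0,0,-4],[0,0,0],0]])

```text
t: 7.53
position: [533.2, 121.7, 256.0]
tool_rot: [0.001, 0.707, 0.707, 0.001]
wrist_force: [2.2, 0.4, 2.2]
grip_width: 0.007
grip_force: 1.7
```

Request:
move_arm(plan=[[[0,0,-1],[0,0,0],0],[[0,0,-2],[0,0,0],0],[[0,0,-3],[0,0,0],0],[[0,0,-3],[0,0,0],0],[[0,0,-3],[0,0,0],0]])

```text
t: 7.95
position: [533.1, 121.7, 255.0]
tool_rot: [0.001, 0.707, 0.707, 0.001]
wrist_force: [0.4, -0.6, 16.5]
grip_width: 0.007
grip_force: 8.1
```

Request:
move_arm(plan=[[[0,0,-1],[0,0,0],0],[[0,0,-2],[0,0,0],0],[[0,0,-2],[0,0,0],0],[[0,0,-2],[0,0,0],0]])

```text
t: 8.28
position: [533.0, 121.7, 254.7]
tool_rot: [0.001, 0.707, 0.707, 0.001]
wrist_force: [-2.6, -0.9, 26.9]
grip_width: 0.002
grip_force: 13.1
```

Request:
move_arm(plan=[[[0,0,15],[0,0,0],0],[[0,0,50],[0,0,0],0],[[0,-10,85],[0,0,0],0],[[-10,-45,100],[0,0,0],0],[[-20,-85,100],[0,0,0],0]])

```text
t: 8.7
position: [512.7, 37.4, 353.6]
tool_rot: [0.001, 0.706, 0.708, 0.002]
wrist_force: [1.1, -0.6, -0.1]
grip_width: 0.006
grip_force: 0.0
```

Request:
move_arm(plan=[[[-10,-38,0],[0,0,0],0],[[-20,-75,0],[0,0,0],0],[[-30,-105,0],[0,0,0],0],[[-30,-115,0],[0,0,0],0],[[-30,-115,0],[0,0,0],0]])

```text
t: 9.12
position: [481.7, -79.8, 349.8]
tool_rot: [-0.002, 0.708, 0.706, -0.001]
wrist_force: [0.7, -0.3, 0.5]
grip_width: 0.009
grip_force: 0.0
```

```bash
python3 w.py 3
```

```text
red [392.7 253.8] [372, 244, 42, 17, 505] [ 538.7 -127.6   58. ]
amber [347.8 120.4] [167, 0, 337, 299, 50861] [501.  -21.9  58. ]
amber [467.4 375.2] [442, 340, 46, 51, 1228] [ 609.3 -242.1   58. ]
blue [292.2 111.8] [249, 80, 88, 65, 4901] [460.  -15.5  58. ]
blue [609.6 254.8] [589, 224, 51, 75, 2545] [ 713.6 -128.9   58. ]
white [182.6  95.2] [178, 92, 9, 6, 36] [382.4  -3.6  64. ]
white [324.  110.6] [318, 104, 13, 14, 149] [483.3 -14.8  64. ]
9.1167 [481.7 -79.8 349.8] [ 0.7 -0.3  0.5]
```

View pics/w3.png

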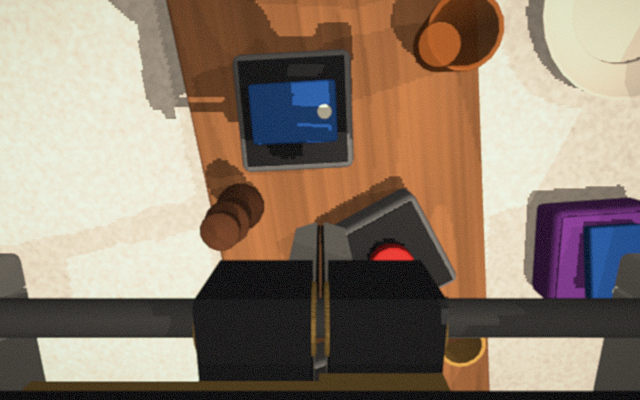

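The blue dot is at (324,111), which is (483, -14.5), on the grey pod. The purple one is far off to the right. I'll move over the dot and press as on amber.

Request:
move_arm(plan=[[[2,35,0],[0,0,0],0],[[3,64,-10],[0,0,0],0],[[3,64,-40],[0,0,0],0],[[3,64,-68],[0,0,0],0],[[3,64,-77],[0,0,0],0]])

```text
t: 9.58
position: [484.0, -11.7, 270.2]
tool_rot: [-0.004, 0.706, 0.708, -0.002]
wrist_force: [-1.1, -0.1, -0.1]
grip_width: 0.006
grip_force: 0.0
```

Request:
move_arm(plan=[[[0,0,-4],[0,0,0],0],[[0,0,-7],[0,0,0],0],[[0,0,-10],[0,0,0],0],[[0,0,-12],[0,0,0],0],[[0,0,-14],[0,0,0],0]])

```text
t: 10.0
position: [486.6, -14.5, 260.9]
tool_rot: [0.001, 0.707, 0.707, 0.001]
wrist_force: [1.4, 1.5, 3.0]
grip_width: 0.001
grip_force: 1.4
```

Request:
move_arm(plan=[[[0,0,-1],[0,0,0],0],[[0,0,-2],[0,0,0],0],[[0,0,-4],[0,0,0],0],[[0,0,-6],[0,0,0],0],[[0,0,-7],[0,0,0],0]])

```text
t: 10.42
position: [486.9, -14.7, 254.6]
tool_rot: [0.002, 0.707, 0.707, 0.001]
wrist_force: [-1.5, 1.5, 21.7]
grip_width: 0.004
grip_force: 10.7
```

Request:
move_arm(plan=[[[0,0,-1],[0,0,0],0],[[0,0,-2],[0,0,0],0],[[0,0,-2],[0,0,0],0],[[0,0,-2],[0,0,0],0]])

```text
t: 10.75
position: [486.7, -14.6, 254.4]
tool_rot: [0.002, 0.707, 0.707, 0.002]
wrist_force: [-2.8, 2.7, 27.8]
grip_width: 0.004
grip_force: 13.1
```

Blue met its stop at the same height as amber. I'll lift clear, back off towards the base so the view is free, and check.

Request:
move_arm(plan=[[[0,0,15],[0,0,0],0],[[0,0,50],[0,0,0],0],[[0,0,90],[0,0,0],0],[[0,0,130],[0,0,0],0],[[0,0,150],[0,0,0],0]])

```text
t: 11.17
position: [485.5, -14.8, 404.4]
tool_rot: [0.002, 0.707, 0.707, 0.001]
wrist_force: [0.7, -0.9, 0.2]
grip_width: 0.006
grip_force: 0.0
```

Request:
move_arm(plan=[[[-35,0,0],[0,0,0],0],[[-70,0,0],[0,0,0],0],[[-105,0,0],[0,0,0],0],[[-130,0,0],[0,0,0],0],[[-140,0,0],[0,0,0],0]])

```text
t: 11.58
position: [341.4, -14.1, 399.6]
tool_rot: [-0.002, 0.707, 0.707, -0.002]
wrist_force: [-0.2, -0.6, -0.6]
grip_width: 0.007
grip_force: 0.0
```

Request:
move_arm(plan=[[[0,0,0],[0,0,0],0],[[0,0,0],[0,0,0],0],[[0,0,0],[0,0,0],0],[[0,0,0],[0,0,0],0],[[0,0,0],[0,0,0],0]])

```text
t: 12.0
position: [346.9, -14.7, 400.5]
tool_rot: [-0.0, 0.707, 0.707, -0.0]
wrist_force: [-0.3, -0.0, -0.0]
grip_width: 0.002
grip_force: 0.0
```

Run:
```python
from h import *
for n in("side",):
    p,d=vision.camera(n);cv2.imwrite("pics/fin.png",cv2.resize(p[150:350,190:400],None,fx=2.9,fy=2.9,interpolation=3))
o=status.get_obs();print(o["t"],o["position"],o["wrist_force"])
```

```text
12.05 [346.72684128 -14.63081932 400.48823162] [-0.61103454  0.19706805  0.35412158]
```

View pics/fin.png

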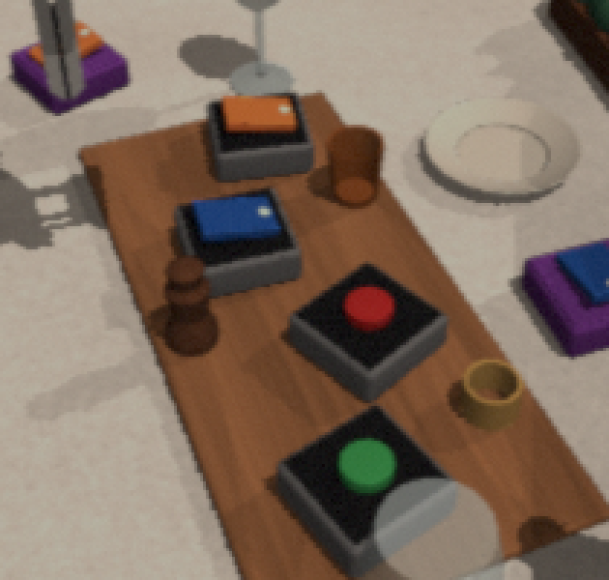

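Both rockers now have the dot end down: amber's dot is at (285,110) and blue's at (264,212) in the crop. Green and red are up, and nothing has shifted.

```bash
python3 -c "
from rig import workorder
print(workorder.hand_in())"
```

```text
the job is handed in; nothing more can be done
None
```

I held the green button down for over a second and released it, then switched amber and blue on in that order; the last picture shows both rockers on, red up and nothing shifted, and I handed the job in at about 12 s (no verdict came back).

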